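Grease a jackshaft bearing in the paddock

ROBOT

A 6-joint arm with a two-finger parallel gripper is mounted at the origin on the work surface. World frame = base frame: x ahead of the robot, y to its left, z up, the work surface at z = 0. Lengths are in m, angles in rad, forces in N, time in s.
With the tool pointing down it reaches from about 0.3 to 0.75 m from the base axis. Payload 8.5 kg.
Tool frame: the origin (TCP) lies on the centre line of the jaws, within the pads' length; the fingertips stand env.tips_ahead ahead of it and the grasp point (between the pads) lies 11 mm behind it (env.tips_ahead is the distance from the TCP to the fingertips, in m); z points along the fingers, y is the line along which they close (so a half turn about z gives the same grasp; the last joint's range is limited). The gripper opens to 85 mm and grips with 20 to 120 N. Pads are 22 mm wide; open, the fingers measure 114 mm over their backs; the gripper's body (76 mm by 85 mm) begins 54 mm behind the grasp point. The pads swing forward as they close: fully open they stand 13 mm farther back than shut.
Start: joints at [0.893, 0.381, 1.297, -0, 1.464, -0.215], TCP at [0.246, 0.492, 0.239] pointing down, gripper open.
Joint ranges: [-3.11, 3.11], [-0.89, 2.33], [0.22, 2.48], [-1.42, 4.56], [0.17, 2.85], [-2.88, 2.88]. Speed limits (rad/s): [2.39, 2.39, 3.14, 3.14, 3.14, 3.14].

INTERFACE

Orientations are given as a rotation vector (axis times angle).
In Python, from station import env, optics gives the robot as it stands.
- The arm moves only by the tool step_arm, never from a script. Its argument "rows" is a list of rows, each an object of numbers: "fingers": the opening, from 0 (shut) to 1 (fully open); "dx", "dy", "dz": the shift along the tool's x, y, z in units of 30 mm (1.0 is 30 mm); "twist": the turn about the tool's z in degrees. A call has 1 to 8 rows; each row shifts and turns the commanded pose from where the row before left it, along the tool's axes as they then stand; what a row does not reach is not made up. A row lasts 1/12 s, in which the tool goes at most 41.7 mm and 7.16 degrees, less where a joint would pass 70% of its speed; a pose out of reach is approached as far as the arm can. A call is refused whole if a number of a shift passes 1 or a number of a turn 7.16, either way. A call with a gripper value outside its range is refused whole. The fingers move at their own pace and stop on an object; the grip force is fixed at half the most. Time passes only in rows, so rows that do not move let the fingers close. It gives the time, the measured TCP pose, the force, the opening and the grip force at its end, in the units of the state.
- env.get_state(): the state, without advancing time (a new reading comes with each control period).
- optics.capture(name): name is "scene" or "side" or "wrist"; returns (picture, depth): 480x640x3 uint8, red, green, blue; 480x640 float32, m along the optical axis (not along the pixel's ray), 0 where there is no reading.
- optics.camera_info(name): a dict with "mtx" (3x3 intrinsics, pixels), "cam_to_world" (4x4, takes a point from camera to world coordinates). Camera axes: x right, y down, z forward; pixel columns grow to the right and rows downward; lengths in m; the calibration is good to about 2 mm. The wrist camera is an equidistant fisheye: a pixel r from the principal point sees the ray r / f radians off the axis. A picture is of the moment at which its call begins: read the wrist's pose just before it. camera_info takes no time and is no camera call; for the wrist camera it gives the pose at the moment of the call.
- env.hand_in(): hands the job in; it is judged then, once.
The state is a dict: "t": time; "joints": joint angles; "joint_vel": joint speeds; "joint_efforts": joint torques, N m; "position": TCP position; "orientation": TCP orientation; "ft_force": force on the tool from outside, world axes, zero at the start; "moment": the same for the moment, N m; "grip_width": finger opening in m; "grip_force": force on a finger pad.
Only numpy, scipy, OpenCV 4.12 (cv2) and the standard library are available. Lean on these libraries where they do the work, as an engineer would, in place of code of your own. Each camera call takes 0.05 s, during which the arm holds its last target. There are 200 camera calls.

TASK

Take the orange push-type grease gun out of its rack tube, press its coupler squarely onto the bare, tilted brass grease nipple on the jackshaft bearing beside the sprocket until the coupler snaps on, then push the gun on against its spring through most of its pumping stroke. Finish while holding it there: stay gripping the gun and pushing, do not let go. Leave the other tools and things on the bench where they stand.

Things in the scene. Friction and masses are not known exactly. Their poses are not given: they have to be found in the camera images.
- grease_gun: Orange push-type grease gun, 190 mm long, about 0.44 kg, upright, nozzle down, in one of the rack's tubes (which varies). Origin: centre of the coupler's mouth, stroke out, its lowest point as it stands; +z to the rear. Coupler 23 mm wide z 0-34, nozzle tube 12 mm wide to 64, round barrel 32 mm wide to 190 mm. 80 mm of barrel stand above the tube: grip at z about 150 mm, fingers along the gun
- gun_stroke (a joint): pumping stroke of the gun: coupler and nozzle slide as one into the barrel. 0 = out (rest), 0.012 m = fully in. Sprung: it starts to move at about 12 N and takes about 18 N fully in; it comes back out when released
- coupler_mouth (a point): centre of the coupler's open end, moves with the stroke. The mouth flares: bore radius 8 mm narrowing to 6 mm over the first 4 mm. Behind it three sprung jaws snap behind the nipple's head at about 3 to 6 N, less than starts the stroke, and then pull the coupler on
- coupler_seal (a point): face of the rubber seal inside the coupler, on its axis 15.8 mm inside the mouth; the nipple's tip lies against it when snapped on
- nipple: bare brass grease nipple on the blue bearing beside the sprocket; fixed. Origin: centre of its base; +z runs out along it, 30 degrees from vertical, leaning to the jackshaft's -x side. Foot 16 mm wide to z = 6 mm, neck 6 mm wide to 17, head 10 mm wide from 17 to 25 mm with a conical tip. Snapped on, the coupler's mouth stands at z = 9 mm
- nipple_tip (a point): tip of that nipple, 25 mm from its base along its axis, about 101 mm above the bench
- jackshaft: fixed: aluminium base plate 180 x 260 x 12 mm, two blue pillow-block bearings at y = +85 and -85 mm, 83 mm tall in all, 25 mm steel shaft along y, 48.5 mm high, 350 mm long. +y end: dark toothed sprocket 86 mm wide; -y end: bright clutch drum 76 mm wide. Origin: under the plate's centre. The -y bearing's nipple wears a yellow dust cap: not to be greased
- rack: fixed tool rack: red foot 75 x 225 x 10 mm, three upright steel tubes in a row at y = -70, 0, +70 mm, inner diameter 39 mm, tops 110 mm above the bench. The tools stand on the foot, 10 mm above the bench, lower end in a 27 mm wide, 12 mm high rubber collar. Origin: under the foot's centre; x runs across the row
- torch: black hand torch 130 mm long, 34 mm head up, standing in another rack tube, 30 mm of it showing; leave it. Origin: its lower end
- nut_driver: nut driver 135 mm long with a green handle up, 29 mm wide, standing in another rack tube, 35 mm of it showing; leave it. Origin: its lower end
- water_bottle: clear bottle, 64 mm diameter, 200 mm tall, white cap; leave it. Origin: centre of its underside
- spray_can: white spray can with a red cap, 64 mm diameter, 190 mm tall; leave it. Origin: centre of its underside
- tape_roll: yellow tape roll lying flat, 100 mm diameter, 24 mm high; leave it. Origin: centre of its underside
- spare_bearing: steel bearing lying flat, 52 mm diameter, 15 mm high; leave it. Origin: centre of its underside
- spanner: steel ring spanner 180 mm long, 8 mm thick, lying flat; leave it. Origin: under its middle

How it is judged:
By the outcome, as a careful person would: the job done as asked, in the order asked, and still so for the second after the job is handed in, while the arm keeps its last pose, push and grip.
It also fails if it takes over 38 s, if anything falls off the work surface, if the arm or the gripper's body presses on something with over 40 N, if the wrist force passes 120 N, or if a joint passes its speed limit or range.

## Working session

There is one attempt and no reset: what is moved stays moved. The work goes in short steps, Python scripts to look and compute and a tool call to move; the robot and the scene stay as the last step left them, time stands still between calls to the robot, and variables do not carry over. Pictures are saved under pics/ and viewed, at most 10 in all, crops included, and the job is handed in when it is done.

Besides the shell and the picture viewer there is one more tool, called after "Emit:" by a JSON object that holds its "api" and its "payload". step_arm: Moves the arm, as the interface text tells. Its arguments: {"type":"object","properties":{"rows":{"type":"array","items":{"type":"object","properties":{"fingers":{"type":"number"},"dx":{"type":"number"},"dy":{"type":"number"},"dz":{"type":"number"},"twist":{"type":"number"}}}}},"required":["rows"]}

```bash
mkdir -p pics; ls; cat > h.py <<'E'
from station import env, optics
import numpy as np, cv2
from scipy.spatial.transform import Rotation as R
def snap(n,f):
    i=optics.camera_info(n); p,d=optics.capture(n)
    cv2.imwrite(f'pics/{f}.png',p[:,:,::-1]); np.savez(f'pics/{f}.npz',p=p,d=d,K=i['mtx'],T=i['cam_to_world'])
def load(f):
    z=np.load(f'pics/{f}.npz'); return z['p'],z['d'],z['K'],z['T']
def pts(f):
    p,d,K,T=load(f); v,u=np.mgrid[:480,:640]
    c=np.stack([(u-K[0,2])/K[0,0]*d,(v-K[1,2])/K[1,1]*d,d],-1)
    return c@T[:3,:3].T+T[:3,3]
def proj(f,X):
    p,d,K,T=load(f); c=(np.atleast_2d(X)-T[:3,3])@T[:3,:3]
    return (c@K.T)[:,:2]/c[:,2:]
E
python3 - <<'E'
from h import *
snap('scene','scene1'); snap('side','side1')
s=env.get_state(); print(s['t'],s['position'],s['orientation'],env.tips_ahead,s['ft_force'])
for n in('scene','side'):
    _,_,K,T=load(n+'1'); print(K,T)
cv2.imwrite('pics/both1.png',cv2.resize(np.hstack([cv2.imread('pics/scene1.png')]),(800,600)))
E
```

```text
pics
0.1 [0.24537539 0.4919411  0.23878599] [-7.20315453e-01 -3.05732980e+00  1.84798997e-03] 0.008 [ 0.32142616  0.25949355 -0.16120008]
[[504.47283098   0.         308.06121551]
 [  0.         504.47283098 239.36847607]
 [  0.           0.           1.        ]] [[-0.05345541  0.74257435 -0.66762703  1.20465377]
 [ 0.99856459  0.04200016 -0.03323777  0.09584402]
 [ 0.00335893 -0.66844545 -0.74375359  0.84817514]
 [ 0.          0.          0.          1.        ]]
[[503.78334259   0.         323.70655181]
 [  0.         503.78334259 232.96627468]
 [  0.           0.           1.        ]] [[ 0.71746286 -0.40432959  0.567243   -0.13901481]
 [-0.69630161 -0.39256258  0.60088159 -0.63900104]
 [-0.02027583 -0.82608244 -0.56318442  0.71160277]
 [ 0.          0.          0.          1.        ]]
```

View pics/scene1.png

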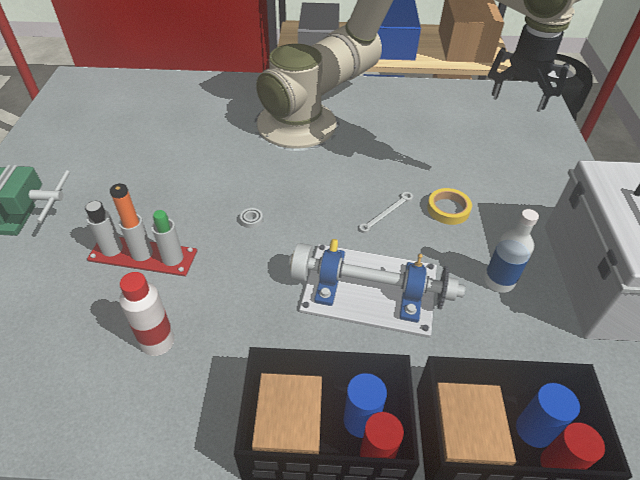

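View pics/side1.png

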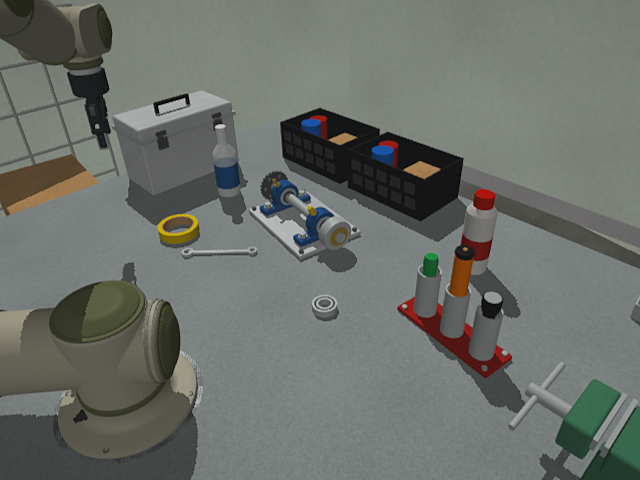

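The gun (orange) is in the middle rack tube at scene (122,205) and side (462,265). The bare nipple is at scene (419,260), and the capped one is at scene (334,245). The moves can't tilt the tool, so I will have to pivot the gun in the grip, levering it on the tube. First I'll measure.

```bash
python3 - <<'E'
from h import *
for f in('scene1','side1'):
    p,d,K,T=load(f); P=pts(f); h=cv2.cvtColor(p,cv2.COLOR_RGB2HSV)
    def rep(n,m):
        m=m&(d>0); q=P[m]
        if len(q): print(f,n,len(q),'med',np.median(q,0).round(4),'lo',np.percentile(q,2,0).round(4),'hi',np.percentile(q,98,0).round(4))
        return q
    H,S,V=h[...,0],h[...,1],h[...,2]; Z=P[...,2]
    rep('orange',(H>6)&(H<16)&(S>180)&(V>120)&(Z>.1)&(P[...,0]<.75))
    rep('green',(H>50)&(H<75)&(S>150)&(Z>.1)&(Z<.16)&(P[...,0]>.3)&(P[...,1]>-.35))
    q=rep('redfoot',((H<5)|(H>175))&(S>150)&(Z<.025)&(Z>0)&(P[...,0]<.75))
    if len(q):
        r=cv2.minAreaRect((q[:,:2]*1000).astype(np.float32)); print('  rect',r)
    q=rep('plate',(S<60)&(V>130)&(abs(Z-.012)<.004)&(P[...,0]>.4)&(P[...,0]<.85)&(P[...,1]>-.05)&(P[...,1]<.38))
    r=cv2.minAreaRect((q[:,:2]*1000).astype(np.float32)); print('  rect',r)
    q=rep('blue',(H>105)&(H<125)&(S>150)&(Z>.02)&(Z<.12)&(P[...,0]<.8)&(P[...,1]<.25)&(P[...,1]>-.1))
    q=rep('yellowcap+brass',(H>18)&(H<32)&(S>120)&(Z>.07)&(P[...,0]<.8))
a=cv2.resize(cv2.imread('pics/scene1.png')[230:330,280:480],(800,400),interpolation=cv2.INTER_CUBIC)
b=cv2.resize(cv2.imread('pics/side1.png')[165:225,255:345],(300,200),interpolation=cv2.INTER_CUBIC)
c=np.zeros((600,800,3),np.uint8); c[:400]=a; c[400:,:300]=b
b=cv2.resize(cv2.imread('pics/side1.png')[230:280,440:480],(160,200),interpolation=cv2.INTER_CUBIC); c[400:,320:480]=b
b=cv2.resize(cv2.imread('pics/scene1.png')[175:255,80:188],(270,200),interpolation=cv2.INTER_CUBIC); c[400:,500:770]=b
cv2.imwrite('pics/crop1.png',c)
E
```

```text
scene1 redfoot 1768 med [-0.7214 -0.3947  0.0102] lo [-7.350e-01 -9.137e-01  7.000e-04] hi [ 0.5572 -0.1928  0.0239]
  rect ((-98.33282470703125, 127.0250244140625), (1315.5787353515625, 2240.140625), 0.8942883014678955)
scene1 plate 4633 med [0.6086 0.1881 0.0113] lo [0.4819 0.0646 0.0084] hi [0.6743 0.3167 0.0144]
  rect ((536.9142456054688, 200.04119873046875), (259.609619140625, 258.9688415527344), 80.118896484375)
scene1 blue 6 med [0.6737 0.1423 0.0384] lo [0.5004 0.1153 0.0209] hi [0.7967 0.1566 0.0853]
scene1 yellowcap+brass 91 med [0.5413 0.1143 0.0953] lo [ 0.5134 -0.3019  0.0846] hi [0.5706 0.283  0.2012]
side1 orange 428 med [ 0.4993 -0.3112  0.1487] lo [ 0.494  -0.3165  0.1089] hi [ 0.5118 -0.3023  0.1851]
side1 green 288 med [ 0.5111 -0.2368  0.132 ] lo [ 0.5051 -0.2447  0.1054] hi [ 0.5258 -0.2242  0.1462]
side1 redfoot 1764 med [ 0.4875 -0.327   0.0097] lo [ 0.4612 -0.412   0.0031] hi [ 0.5397 -0.1953  0.0126]
  rect ((508.0338134765625, -301.487060546875), (222.97227478027344, 75.92906951904297), 82.41316986083984)
side1 plate 1099 med [0.5114 0.1948 0.0125] lo [0.4664 0.0642 0.0096] hi [0.6665 0.316  0.0154]
  rect ((533.1172485351562, 199.04983520507812), (257.8314514160156, 259.7255859375), 79.91047668457031)
side1 blue 432 med [0.5282 0.1038 0.0563] lo [0.4867 0.0913 0.0215] hi [0.6424 0.1873 0.0841]
side1 yellowcap+brass 121 med [0.5307 0.1097 0.0958] lo [ 0.0876 -0.3032  0.0738] hi [0.5687 0.3893 0.2134]
```

View pics/crop1.png

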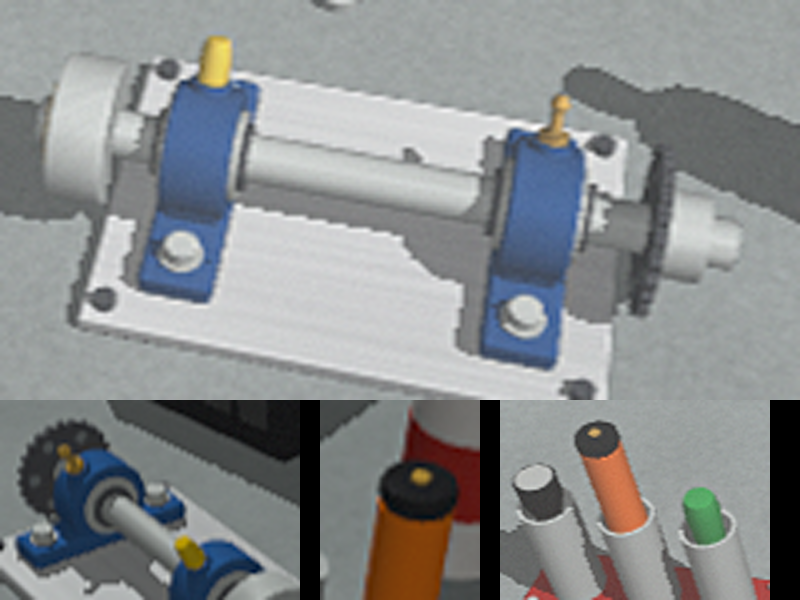

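The crop shows the nipple tip at scene (420.2,254.2) and side (273.9,180), with its base at scene (418.3,265). The plate's corner bolts are at crop pixels (168,69), (605,146), (103,298) and (578,390).

```bash
cat >> h.py <<'E'
def ray(f,uv):
    p,d,K,T=load(f); c=np.array([(uv[0]-K[0,2])/K[0,0],(uv[1]-K[1,2])/K[1,1],1.]); r=T[:3,:3]@c
    return T[:3,3],r/np.linalg.norm(r)
def onz(f,uv,z):
    o,r=ray(f,uv); return o+r*(z-o[2])/r[2]
def tri(L):
    A=np.zeros((3,3));b=np.zeros(3)
    for f,uv in L:
        o,r=ray(f,uv);M=np.eye(3)-np.outer(r,r);A+=M;b+=M@o
    return np.linalg.solve(A,b)
E
python3 - <<'E'
from h import *
B=np.array([onz('scene1',(280+u/4,230+v/4),.013) for u,v in[(168,69),(605,146),(103,298),(578,390)]])
print(B.round(4)); C=B.mean(0)
y=(B[1]-B[0]+B[3]-B[2])[:2]; yaw=np.arctan2(-y[0],y[1]); print('yaw deg from x',np.degrees(yaw),C, np.linalg.norm(B[1]-B[0]),np.linalg.norm(B[2]-B[0]))
tip=tri([('scene1',(420.2,254.2)),('side1',(273.9,180))]); print('tip tri',tip, onz('scene1',(420.2,254.2),.101),onz('side1',(273.9,180),.101))
for yw in(yaw,):
    c,s=np.cos(yw),np.sin(yw); Rz=np.array([[c,-s],[s,c]])
    # nipple lateral: bearing at y=.085
    print('bearing+y', C[:2]+Rz@[0,.085],'nipple tip in jack frame',Rz.T@(tip[:2]-C[:2]))
# cap / base triangulated
print('base scene z.08',onz('scene1',(418.3,265),.0795))
# gun top disc: scene crop (598,435)->, side crop
g1=(80+(598-500)/2.5,175+(435-400)/2.5); g2=(440+(421-320)/4,230+(478-400)/4)
print('gun top tri',tri([('scene1',g1),('side1',g2)]),onz('scene1',g1,.2),onz('side1',g2,.2))
s=env.get_state(); print(R.from_rotvec(s['orientation']).as_matrix().round(3))
i=optics.camera_info('wrist'); print(i['mtx'],(np.linalg.inv(np.r_[np.c_[R.from_rotvec(s['orientation']).as_matrix(),s['position']],[[0,0,0,1]]])@i['cam_to_world']).round(3))
E
```

```text
[[0.4765 0.0903 0.013 ]
 [0.5176 0.3241 0.013 ]
 [0.6296 0.0633 0.013 ]
 [0.6701 0.2946 0.013 ]]
yaw deg from x -9.957755944227154 [0.57346137 0.19305982 0.013     ] 0.2373669842554615 0.15553645747240868
tip tri [0.55831184 0.28210626 0.09786607] [0.5603286  0.28195417 0.101     ] [0.55460985 0.27626244 0.101     ]
bearing+y [0.58815974 0.27677934] nipple tip in jack frame [-0.0303194   0.08508532]
base scene z.08 [0.56993413 0.28094883 0.0795    ]
gun top tri [ 0.51248429 -0.29962942  0.19731739] [ 0.5149229  -0.29717475  0.2       ] [ 0.50955492 -0.30219349  0.2       ]
[[-0.895  0.446 -0.001]
 [ 0.446  0.895 -0.001]
 [ 0.    -0.001 -1.   ]]
[[371.64829954   0.         322.51723543]
 [  0.         371.64829954 241.29191311]
 [  0.           0.           1.        ]] [[-0.001 -0.947 -0.321  0.082]
 [ 1.    -0.001  0.001 -0.   ]
 [-0.001 -0.321  0.947 -0.136]
 [ 0.     0.     0.     1.   ]]
```

Jackshaft yaw is about -10°, so the nipple leans towards (-0.985, 0.173), and the rack yaw is about -7.6°. With tool y along the jackshaft's y axis, the gun will have to tilt about tool y. I'll twist and travel to the rack.

Emit:
{"api": "step_arm", "payload": {"rows": [{"twist": -5.5, "dz": -0.3, "fingers": 0.6}, {"twist": -5.5, "dz": -0.3, "fingers": 0.6}, {"twist": -5.5, "dz": -0.3, "fingers": 0.6}, {"dx": -0.55, "dy": -1, "fingers": 0.6}, {"dx": -0.55, "dy": -1, "fingers": 0.6}, {"dx": -0.55, "dy": -1, "fingers": 0.6}, {"dx": -0.55, "dy": -1, "fingers": 0.6}, {"dx": -0.55, "dy": -1, "fingers": 0.6}]}}

```text
invalid input at $.rows[0]: expected keys fingers, dx, dy, dz, twist
```

Emit:
{"api": "step_arm", "payload": {"rows": [{"dx": -0.55, "dy": -1, "fingers": 0.6}, {"dx": -0.55, "dy": -1, "fingers": 0.6}, {"dx": -0.55, "dy": -1, "fingers": 0.6}, {"dx": -0.55, "dy": -1, "fingers": 0.6}, {"dx": -0.55, "dy": -1, "fingers": 0.6}, {"dx": -0.55, "dy": -1, "fingers": 0.6}, {"dx": -0.55, "dy": -1, "fingers": 0.6}, {"dx": -0.55, "dy": -1, "fingers": 0.6}]}}

```text
invalid input at $.rows[0]: expected keys fingers, dx, dy, dz, twist
```

Emit:
{"api": "step_arm", "payload": {"rows": [{"dx": -0.55, "dy": -1, "fingers": 0.6}, {"dx": -0.55, "dy": -1, "fingers": 0.6}, {"dx": -0.55, "dy": -1, "fingers": 0.6}, {"dx": -0.55, "dy": -1, "fingers": 0.6}, {"dx": -0.55, "dy": -1, "fingers": 0.6}, {"dx": -0.55, "dy": -1, "fingers": 0.6}, {"dx": -0.55, "dy": -1, "fingers": 0.6}, {"dx": -0.55, "dy": -1, "fingers": 0.6}]}}

```text
invalid input at $.rows[0]: expected keys fingers, dx, dy, dz, twist
```

Emit:
{"api": "step_arm", "payload": {"rows": [{"twist": -5.5, "dx": 0, "dy": 0, "dz": -0.3, "fingers": 0.6}, {"twist": -5.5, "dx": 0, "dy": 0, "dz": -0.3, "fingers": 0.6}, {"twist": -5.5, "dx": 0, "dy": 0, "dz": -0.3, "fingers": 0.6}, {"dx": -0.55, "dy": -1, "dz": 0, "twist": 0, "fingers": 0.6}, {"dx": -0.55, "dy": -1, "dz": 0, "twist": 0, "fingers": 0.6}, {"dx": -0.55, "dy": -1, "dz": 0, "twist": 0, "fingers": 0.6}, {"dx": -0.55, "dy": -1, "dz": 0, "twist": 0, "fingers": 0.6}, {"dx": -0.55, "dy": -1, "dz": 0, "twist": 0, "fingers": 0.6}]}}

```text
t: 0.77
position: [0.3006, 0.3285, 0.2661]
orientation: [-0.273, -3.129, 0.001]
ft_force: [1.2, -0.0, -0.5]
grip_width: 0.0515
grip_force: 0.0
```

Emit:
{"api": "step_arm", "payload": {"rows": [{"dx": -0.55, "dy": -1, "dz": 0, "twist": 0, "fingers": 0.6}, {"dx": -0.55, "dy": -1, "dz": 0, "twist": 0, "fingers": 0.6}, {"dx": -0.55, "dy": -1, "dz": 0, "twist": 0, "fingers": 0.6}, {"dx": -0.55, "dy": -1, "dz": 0, "twist": 0, "fingers": 0.6}, {"dx": -0.55, "dy": -1, "dz": 0, "twist": 0, "fingers": 0.6}, {"dx": -0.55, "dy": -1, "dz": 0, "twist": 0, "fingers": 0.6}, {"dx": -0.55, "dy": -1, "dz": 0, "twist": 0, "fingers": 0.6}, {"dx": -0.55, "dy": -1, "dz": 0, "twist": 0, "fingers": 0.6}]}}

```text
t: 1.43
position: [0.3889, 0.0691, 0.2663]
orientation: [-0.274, -3.129, -0.0]
ft_force: [1.6, 1.1, -0.6]
grip_width: 0.0513
grip_force: 0.0
```

Emit:
{"api": "step_arm", "payload": {"rows": [{"dx": -0.55, "dy": -1, "dz": 0, "twist": 0, "fingers": 0.6}, {"dx": -0.55, "dy": -1, "dz": 0, "twist": 0, "fingers": 0.6}, {"dx": -0.55, "dy": -1, "dz": 0, "twist": 0, "fingers": 0.6}, {"dx": -0.55, "dy": -1, "dz": 0, "twist": 0, "fingers": 0.6}, {"dx": -0.55, "dy": -1, "dz": 0, "twist": 0, "fingers": 0.6}, {"dx": -0.55, "dy": -1, "dz": 0, "twist": 0, "fingers": 0.6}, {"dx": -0.55, "dy": -1, "dz": 0, "twist": 0, "fingers": 0.6}, {"dx": -0.55, "dy": -1, "dz": 0, "twist": 0, "fingers": 0.6}]}}

```text
t: 2.1
position: [0.4773, -0.1902, 0.266]
orientation: [-0.275, -3.129, -0.001]
ft_force: [0.5, 0.4, -0.0]
grip_width: 0.0514
grip_force: 0.0
```

Emit:
{"api": "step_arm", "payload": {"rows": [{"dx": -0.44, "dy": -0.8, "dz": 0, "twist": 0, "fingers": 0.6}, {"dx": -0.44, "dy": -0.8, "dz": 0, "twist": 0, "fingers": 0.6}, {"dx": -0.44, "dy": -0.8, "dz": 0, "twist": 0, "fingers": 0.6}, {"dx": -0.4, "dy": -0.6, "dz": 0, "twist": 0, "fingers": 0.6}, {"dx": 0, "dy": 0, "dz": 0, "twist": 0, "fingers": 0.6}]}}

```text
t: 2.52
position: [0.5129, -0.2894, 0.2648]
orientation: [-0.278, -3.128, -0.0]
ft_force: [-0.9, 0.2, -0.5]
grip_width: 0.0511
grip_force: 0.0
```

```bash
python3 - <<'E'
from h import *
s=env.get_state(); print(s['position'],s['t'])
snap('wrist','w1'); snap('scene','sc2'); snap('side','si2')
a=cv2.imread('pics/w1.png')
b=cv2.imread('pics/sc2.png')[100:260,40:240];c=cv2.imread('pics/si2.png')[150:310,380:580]
o=np.zeros((600,800,3),np.uint8);o[:300,:400]=cv2.resize(a,(400,300));o[300:,:375]=cv2.resize(b,(375,300));o[300:,400:775]=cv2.resize(c,(375,300))
o[:300,400:]=cv2.resize(a[150:390,160:480],(400,300))
cv2.imwrite('pics/m2.png',o)
E
```

```text
[ 0.51286163 -0.28937167  0.264829  ] 2.5167
```

View pics/m2.png

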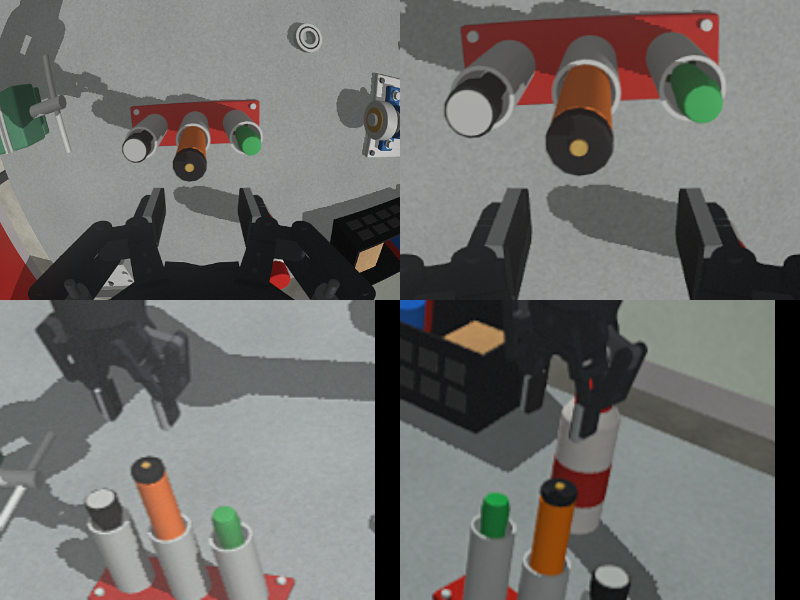

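The wrist view shows the gun's rear brass dot at about full-resolution pixel (302.4, 268.4). The tubes are clear and the fingers straddle the gun's column.

```bash
cat >> h.py <<'E'
def wray(f,uv):
    p,d,K,T=load(f); dx,dy=uv[0]-K[0,2],uv[1]-K[1,2]; r=np.hypot(dx,dy); th=r/K[0,0]
    c=np.array([dx/r*np.sin(th),dy/r*np.sin(th),np.cos(th)]); return T[:3,3],T[:3,:3]@c
def wonz(f,uv,z):
    o,r=wray(f,uv); return o+r*(z-o[2])/r[2]
def wproj(f,X):
    p,d,K,T=load(f); c=(np.asarray(X)-T[:3,3])@T[:3,:3]; r=np.hypot(c[0],c[1]); th=np.arctan2(r,c[2])
    return K[:2,2]+K[0,0]*th*c[:2]/r
E
python3 - <<'E'
from h import *
g=wonz('w1',(302.4,268.4),.2); print(g)
# rack screws (crop px) at z .01
for u,v in[(472,37),(707,25)]: print(wonz('w1',(160+(u)/1.25,150+v/1.25),.011))
s=env.get_state(); M=R.from_rotvec(s['orientation']).as_matrix(); print('tool delta /30mm',(M.T@(np.array([g[0],g[1],.149])-s['position'])/.03).round(2))
# where does the wrist say pads are symmetric
print(wproj('w1',s['position']))
E
```

```text
[ 0.51309774 -0.30156134  0.2       ]
[ 0.53089531 -0.0329771   0.011     ]
[0.5572357  0.43106537 0.011     ]
tool delta /30mm [-0.13 -0.52  3.9 ]
[331.76289379 320.82672969]
```

Emit:
{"api": "step_arm", "payload": {"rows": [{"dx": -0.1, "dy": -0.42, "dz": 0.5, "twist": 0, "fingers": 0.6}, {"dx": 0, "dy": 0, "dz": 0.8, "twist": 0, "fingers": 0.6}, {"dx": 0, "dy": 0, "dz": 0.9, "twist": 0, "fingers": 0.6}, {"dx": 0, "dy": 0, "dz": 0.9, "twist": 0, "fingers": 0.6}, {"dx": 0, "dy": 0, "dz": 0.8, "twist": 0, "fingers": 0.6}, {"dx": 0, "dy": 0, "dz": 0, "twist": 0, "fingers": 0.6}, {"dx": 0, "dy": 0, "dz": 0, "twist": 0, "fingers": 0.6}]}}

```text
t: 3.25
position: [0.5129, -0.298, 0.1496]
orientation: [-0.273, -3.129, -0.002]
ft_force: [-0.1, -0.6, 0.7]
grip_width: 0.0512
grip_force: 0.0
```

Emit:
{"api": "step_arm", "payload": {"rows": [{"dx": 0, "dy": -0.1, "dz": 0, "twist": 0, "fingers": 0.6}, {"dx": 0, "dy": 0, "dz": 0, "twist": 0, "fingers": 0}, {"dx": 0, "dy": 0, "dz": 0, "twist": 0, "fingers": 0}, {"dx": 0, "dy": 0, "dz": 0, "twist": 0, "fingers": 0}, {"dx": 0, "dy": 0, "dz": 0, "twist": 0, "fingers": 0}, {"dx": 0, "dy": 0, "dz": 0, "twist": 0, "fingers": 0}, {"dx": 0, "dy": 0, "dz": 0, "twist": 0, "fingers": 0}]}}

```text
t: 3.83
position: [0.5132, -0.3026, 0.1513]
orientation: [0.274, 3.127, -0.004]
ft_force: [-1.3, 0.7, 6.9]
grip_width: 0.0308
grip_force: 58.6
```

Emit:
{"api": "step_arm", "payload": {"rows": [{"dx": 0, "dy": 0, "dz": -0.5, "twist": 0, "fingers": 0}, {"dx": 0, "dy": 0, "dz": -0.5, "twist": 0, "fingers": 0}, {"dx": 0, "dy": 0, "dz": -0.5, "twist": 0, "fingers": 0}, {"dx": 0, "dy": 0, "dz": -0.4, "twist": 0, "fingers": 0}, {"dx": 0, "dy": 0, "dz": 0, "twist": 0, "fingers": 0}]}}

```text
t: 4.25
position: [0.5131, -0.3024, 0.2087]
orientation: [0.274, 3.126, -0.004]
ft_force: [0.7, 0.2, -5.0]
grip_width: 0.0308
grip_force: 60.5
```

```bash
python3 - <<'E'
from h import *
s=env.get_state(); print(s['position'],s['orientation'],s['t'])
snap('wrist','w3'); snap('scene','sc3'); snap('side','si3')
a=cv2.imread('pics/w3.png')
b=cv2.imread('pics/sc3.png')[120:280,40:240];c=cv2.imread('pics/si3.png')[170:370,380:580]
o=np.zeros((600,800,3),np.uint8);o[:280,:400]=cv2.resize(a[200:424,160:480],(400,280));o[300:,:375]=cv2.resize(b,(375,300));o[200:,400:800]=cv2.resize(c,(400,400))
cv2.imwrite('pics/m3.png',o)
E
```

```text
[ 0.51307413 -0.30240956  0.20873507] [ 0.27397138  3.12638847 -0.00379027] 4.25
```

View pics/m3.png

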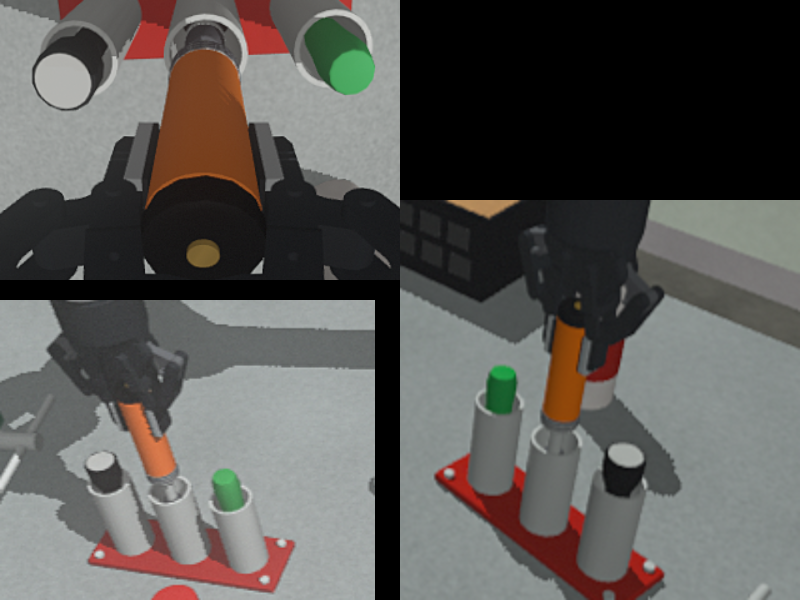

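The gun is lifted about 57 mm, with only the coupler and nozzle still in the tube. Now I'll lever it against the rim, moving in an arc along tool +x.

Emit:
{"api": "step_arm", "payload": {"rows": [{"dx": 0.36, "dy": 0, "dz": 0, "twist": 0, "fingers": 0}, {"dx": 0.36, "dy": 0, "dz": 0.02, "twist": 0, "fingers": 0}, {"dx": 0.36, "dy": 0, "dz": 0.03, "twist": 0, "fingers": 0}, {"dx": 0.31, "dy": 0, "dz": 0.05, "twist": 0, "fingers": 0}, {"dx": 0.31, "dy": 0, "dz": 0.08, "twist": 0, "fingers": 0}, {"dx": 0, "dy": 0, "dz": 0, "twist": 0, "fingers": 0}]}}

```text
t: 4.9
position: [0.4622, -0.2931, 0.2006]
orientation: [0.275, 3.128, -0.0]
ft_force: [4.1, -1.2, -4.5]
grip_width: 0.0305
grip_force: 60.7
```

Emit:
{"api": "step_arm", "payload": {"rows": [{"dx": 0.29, "dy": 0, "dz": 0.08, "twist": 0, "fingers": 0}, {"dx": 0.29, "dy": 0, "dz": 0.1, "twist": 0, "fingers": 0}, {"dx": 0, "dy": 0, "dz": 0, "twist": 0, "fingers": 0}]}}

```text
t: 5.15
position: [0.4456, -0.2902, 0.1952]
orientation: [0.275, 3.127, -0.0]
ft_force: [6.5, -0.4, -3.7]
grip_width: 0.0305
grip_force: 63.2
```

```bash
cat >> h.py <<'E'
def orange(f):
    p,d,_,_=load(f); h=cv2.cvtColor(p,cv2.COLOR_RGB2HSV)
    return (h[...,0]>5)&(h[...,0]<17)&(h[...,1]>170)&(h[...,2]>70)
E
python3 - <<'E'
from h import *
s=env.get_state(); print(s['position'],s['orientation'],s['t'])
snap('wrist','w4'); snap('scene','sc4'); snap('side','si4')
a=cv2.imread('pics/w4.png')
b=cv2.imread('pics/sc4.png')[120:280,40:240];c=cv2.imread('pics/si4.png')[170:370,380:580]
o=np.zeros((600,800,3),np.uint8);o[:280,:400]=cv2.resize(a[200:424,160:480],(400,280));o[300:,:375]=cv2.resize(b,(375,300));o[200:,400:800]=cv2.resize(c,(400,400))
cv2.imwrite('pics/m4.png',o)
E
```

```text
[ 0.44564642 -0.29018006  0.19523541] [ 2.74664328e-01  3.12743342e+00 -4.03869029e-05] 5.15
```

View pics/m4.png

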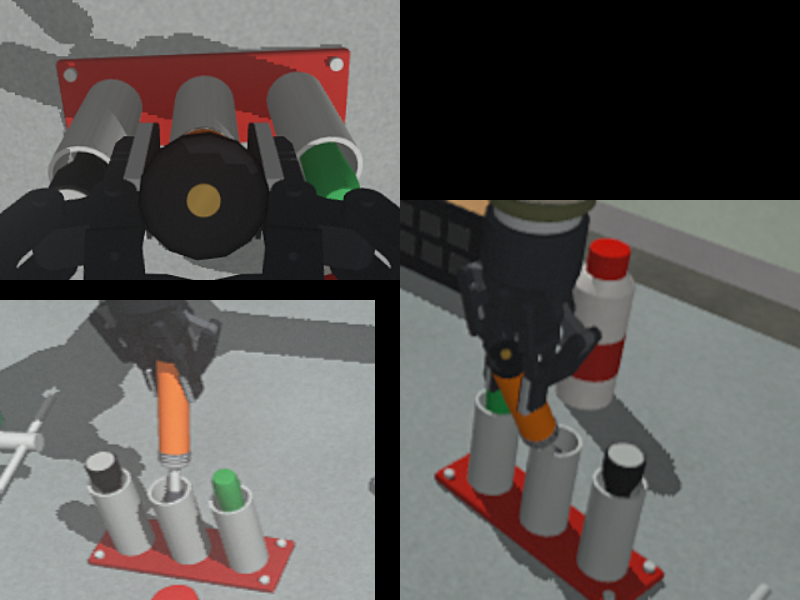

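The gun has pivoted in the pads as planned, with the rear towards the robot. I'll fit the barrel as a cylinder to get the tilt.

```bash
cat >> h.py <<'E'
from scipy.optimize import least_squares
def barrel(f,near,rad=.09,r=.016):
    P=pts(f); m=orange(f)&(np.linalg.norm(P-near,axis=-1)<rad)
    m=cv2.erode(m.astype(np.uint8),np.ones((3,3)))>0
    q=P[m]; c=q.mean(0); 
    _,_,V=np.linalg.svd(q-c,full_matrices=False); a=V[0]*np.sign(V[0][2])
    _,_,_,T=load(f); v=c-T[:3,3]; v/=np.linalg.norm(v)
    def fn(x):
        u=np.array([x[0],x[1],1]);u/=np.linalg.norm(u); w=q-(c+v*.012+np.array([x[2],x[3],0])); return np.linalg.norm(w-np.outer(w@u,u),axis=1)-r
    s=least_squares(fn,[a[0]/a[2],a[1]/a[2],0,0],loss='soft_l1',f_scale=.001,bounds=([-2,-2,-.02,-.02],[2,2,.02,.02]))
    u=np.array([s.x[0],s.x[1],1]);u/=np.linalg.norm(u); return c+v*.012+np.array([s.x[2],s.x[3],0]),u,len(q),np.std(fn(s.x))
def show(f,near,**k):
    c,u,n,sd=barrel(f,near,**k); jx=np.array([np.cos(np.radians(10)),-np.sin(np.radians(10)),0]); jy=np.array([-jx[1],jx[0],0])
    print(f,n,'sd',round(sd,4),'c',c.round(4),'lean toJ-x',np.degrees(np.arctan2(-u@jx,u[2])).round(1),'to +y',np.degrees(np.arctan2(u@jy,u[2])).round(1)); return c,u
E
python3 - <<'E'
from h import *
for f,g in(('sc3',(.513,-.302,.18)),('si3',(.513,-.302,.18)),('sc4',(.455,-.292,.19)),('si4',(.455,-.292,.19))):
    try: show(f,np.array(g))
    except Exception as e: print(f,e,orange(f).sum())
t=tri([('scene1',(420.2,254.2)),('side1',(273.9,180))])
print(wonz('w4',(323.2,360),.24))
E
```

```text
sc3 index 0 is out of bounds for axis 0 with size 0 40
si3 546 sd 0.0011 c [ 0.5098 -0.3     0.1842] lean toJ-x -0.2 to +y -0.4
sc4 index 0 is out of bounds for axis 0 with size 0 56
si4 217 sd 0.0007 c [ 0.4676 -0.2929  0.1673] lean toJ-x 27.3 to +y -0.5
[ 0.43196955 -0.28782513  0.24      ]h.py:41: RuntimeWarning: Mean of empty slice.
  q=P[m]; c=q.mean(0);
  ret = um.true_divide(
```

Emit:
{"api": "step_arm", "payload": {"rows": [{"dx": 0.12, "dy": 0, "dz": 0.06, "twist": 0, "fingers": 0}, {"dx": 0.12, "dy": 0, "dz": 0.06, "twist": 0, "fingers": 0}, {"dx": 0, "dy": 0, "dz": 0, "twist": 0, "fingers": 0}]}}

```text
t: 5.55
position: [0.4391, -0.289, 0.1919]
orientation: [0.274, 3.127, -0.0]
ft_force: [6.1, -0.7, -3.2]
grip_width: 0.0306
grip_force: 63.9
```

```bash
sed -i "s/h\[...,0\]>5)&(h\[...,0\]<17)&(h\[...,1\]>170)/h[...,0]>4)\&(h[...,0]<17)\&(h[...,1]>130)/" h.py; python3 - <<'E'
from h import *
snap('side','si5');snap('scene','sc5')
for f in('sc4','si5','sc5'):
    show(f,np.array((.455,-.292,.18)))
show('sc3',np.array((.513,-.302,.18)))
E
```

```text
sc4 545 sd 0.0016 c [ 0.462  -0.2918  0.1801] lean toJ-x 27.6 to +y -0.1
si5 207 sd 0.0007 c [ 0.4669 -0.2925  0.1602] lean toJ-x 31.3 to +y -0.2
sc5 547 sd 0.0017 c [ 0.4567 -0.2909  0.1792] lean toJ-x 31.1 to +y 0.6
sc3 389 sd 0.0012 c [ 0.5116 -0.3007  0.1831] lean toJ-x 0.1 to +y 0.5
```

Emit:
{"api": "step_arm", "payload": {"rows": [{"dx": -0.1, "dy": 0, "dz": 0, "twist": 0, "fingers": 0}, {"dx": 0, "dy": 0, "dz": -0.4, "twist": 0, "fingers": 0}, {"dx": 0, "dy": 0, "dz": -0.4, "twist": 0, "fingers": 0}, {"dx": 0, "dy": 0, "dz": -0.4, "twist": 0, "fingers": 0}, {"dx": 0, "dy": 0, "dz": -0.5, "twist": 0, "fingers": 0}, {"dx": 0, "dy": 0, "dz": -0.7, "twist": 0, "fingers": 0}, {"dx": 0, "dy": 0, "dz": -0.8, "twist": 0, "fingers": 0}, {"dx": 0, "dy": 0, "dz": 0, "twist": 0, "fingers": 0}]}}

```text
t: 6.32
position: [0.4417, -0.2901, 0.2912]
orientation: [0.274, 3.127, -0.006]
ft_force: [0.8, -0.2, -4.1]
grip_width: 0.0306
grip_force: 63.6
```

```bash
python3 - <<'E'
from h import *
s=env.get_state(); print(s['position'],s['orientation'],s['t'])
snap('side','si6');snap('scene','sc6')
for f in('si6','sc6'):
    show(f,np.array((.455,-.292,.26)),rad=.1)
b=cv2.imread('pics/sc6.png')[70:280,40:320];c=cv2.imread('pics/si6.png')[110:350,370:580]
o=np.zeros((600,800,3),np.uint8);o[:300,:400]=cv2.resize(b,(400,300));o[:457,400:800]=cv2.resize(c,(400,457))
cv2.imwrite('pics/m6.png',o)
E
```

```text
[ 0.44168569 -0.29009357  0.29123448] [ 0.27406216  3.12659579 -0.0061501 ] 6.3167
si6 341 sd 0.0007 c [ 0.4663 -0.2935  0.2632] lean toJ-x 30.2 to +y -0.5
sc6 670 sd 0.0015 c [ 0.4579 -0.2915  0.2762] lean toJ-x 30.7 to +y 0.5
```

View pics/m6.png

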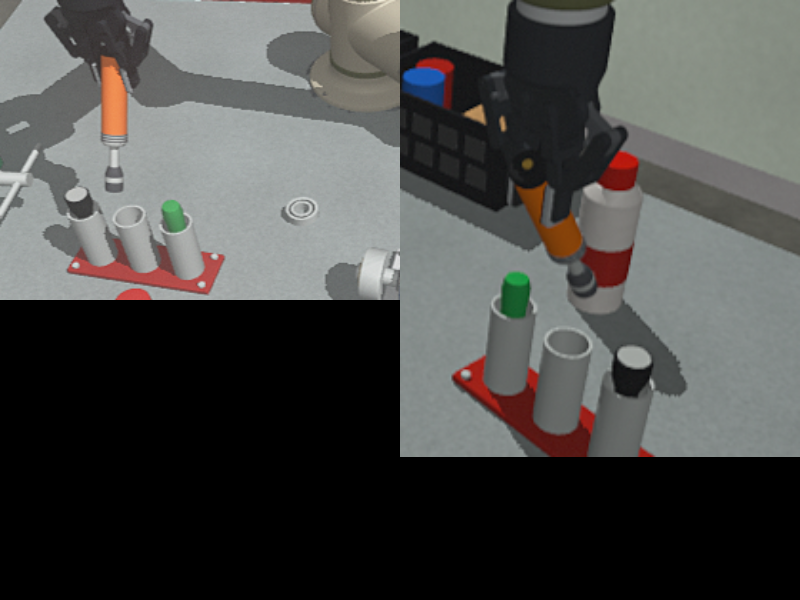

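The gun is out of the tube, leaning 30.4°. The mouth is at about scene (119.8,203) and side (467.6,263).

```bash
python3 - <<'E'
from h import *
s=env.get_state(); M=R.from_rotvec(s['orientation']).as_matrix(); p=s['position']; G=p-.011*M[:,2]
for f in('si6','sc6'):
    c,u,_,_=barrel(f,np.array((.455,-.292,.26)),rad=.1)
    k=(G-c)@u; print('axis closest to G, offset',(c+k*u-G).round(4)); print(' mouth if 150',(c+k*u-.15*u).round(4), 'proj sc',proj('sc6',c+k*u-.15*u).round(1),'si',proj('si6',c+k*u-.15*u).round(1))
m=tri([('sc6',(119.8,203)),('si6',(467.6,263.3))]); print('tri mouth',m.round(4),'L',np.linalg.norm(m-G).round(4), 'reproj',proj('sc6',m),proj('si6',m), 'tool',(M.T@(m-p)).round(4))
print(M.round(3))
E
```

```text
axis closest to G, offset [ 0.0041 -0.0008  0.0024]
 mouth if 150 [ 0.5195 -0.302   0.1706] proj sc [[120.2 201.8]] si [[466.  260.6]]
axis closest to G, offset [0.0033 0.0003 0.0019]
 mouth if 150 [ 0.5195 -0.3033  0.1708] proj sc [[119.5 201.7]] si [[466.7 260.9]]
tri mouth [ 0.5192 -0.3049  0.1666] L 0.1536 reproj [[119.31501501 203.12756079]] [[467.05648188 263.22690957]] tool [-0.0802 -0.0019  0.12  ]
[[-0.985  0.174 -0.002]
 [ 0.174  0.985  0.001]
 [ 0.002  0.001 -1.   ]]
```

Emit:
{"api": "step_arm", "payload": {"rows": [{"dx": 0.05, "dy": 0.3, "dz": 0, "twist": 0, "fingers": 0}, {"dx": 0.1, "dy": 0.6, "dz": 0, "twist": 0, "fingers": 0}, {"dx": 0.15, "dy": 0.97, "dz": 0, "twist": 0, "fingers": 0}, {"dx": 0.15, "dy": 0.97, "dz": 0, "twist": 0, "fingers": 0}, {"dx": 0.15, "dy": 0.97, "dz": 0, "twist": 0, "fingers": 0}, {"dx": 0.15, "dy": 0.97, "dz": 0, "twist": 0, "fingers": 0}, {"dx": 0.15, "dy": 0.97, "dz": 0, "twist": 0, "fingers": 0}, {"dx": 0.15, "dy": 0.97, "dz": 0, "twist": 0, "fingers": 0}]}}

```text
t: 7.08
position: [0.444, -0.0832, 0.2862]
orientation: [-0.274, -3.126, -0.002]
ft_force: [0.6, -0.4, -5.6]
grip_width: 0.0306
grip_force: 63.5
```

Emit:
{"api": "step_arm", "payload": {"rows": [{"dx": 0.15, "dy": 0.97, "dz": 0, "twist": 0, "fingers": 0}, {"dx": 0.15, "dy": 0.97, "dz": 0, "twist": 0, "fingers": 0}, {"dx": 0.15, "dy": 0.97, "dz": 0, "twist": 0, "fingers": 0}, {"dx": 0.15, "dy": 0.97, "dz": 0, "twist": 0, "fingers": 0}, {"dx": 0.15, "dy": 0.97, "dz": 0.1, "twist": 0, "fingers": 0}, {"dx": 0.15, "dy": 0.97, "dz": 0.1, "twist": 0, "fingers": 0}, {"dx": 0.15, "dy": 0.97, "dz": 0.1, "twist": 0, "fingers": 0}, {"dx": 0.15, "dy": 0.97, "dz": 0.1, "twist": 0, "fingers": 0}]}}

```text
t: 7.75
position: [0.4487, 0.152, 0.2741]
orientation: [-0.274, -3.126, 0.001]
ft_force: [0.8, -0.5, -5.3]
grip_width: 0.031
grip_force: 63.4
```

Emit:
{"api": "step_arm", "payload": {"rows": [{"dx": 0.15, "dy": 0.9, "dz": 0.1, "twist": 0, "fingers": 0}, {"dx": 0.15, "dy": 0.9, "dz": 0.1, "twist": 0, "fingers": 0}, {"dx": 0.15, "dy": 0.8, "dz": 0.1, "twist": 0, "fingers": 0}, {"dx": 0.15, "dy": 0.8, "dz": 0.1, "twist": 0, "fingers": 0}, {"dx": 0.1, "dy": 0.3, "dz": 0, "twist": 0, "fingers": 0}, {"dx": 0, "dy": 0, "dz": 0, "twist": 0, "fingers": 0}, {"dx": 0, "dy": 0, "dz": 0, "twist": 0, "fingers": 0}]}}

```text
t: 8.33
position: [0.448, 0.2631, 0.2628]
orientation: [-0.272, -3.127, 0.002]
ft_force: [0.6, -1.2, -5.1]
grip_width: 0.0305
grip_force: 63.5
```

```bash
python3 - <<'E'
from h import *
s=env.get_state(); print(s['position'],s['orientation'],s['t'])
M=R.from_rotvec(s['orientation']).as_matrix()
snap('side','si7');snap('scene','sc7');snap('wrist','w7')
n=s['position']+M@[-.025,0,.02]
for f in('si7','sc7'):
    try: show(f,n,rad=.1)
    except Exception as e: print(f,e)
a=proj('sc7',[.55,.28,.13])[0].astype(int);b=proj('si7',[.55,.28,.13])[0].astype(int);print(a,b)
A=cv2.imread('pics/sc7.png')[a[1]-50:a[1]+50,a[0]-40:a[0]+40];B=cv2.imread('pics/si7.png')[b[1]-50:b[1]+50,b[0]-40:b[0]+40]
o=np.hstack([cv2.resize(i,(400,500),interpolation=cv2.INTER_CUBIC) for i in(A,B)])
cv2.imwrite('pics/m7.png',o)
E
```

```text
[0.44795154 0.26305738 0.26276353] [-2.72495827e-01 -3.12732216e+00  2.20841529e-03] 8.3333
si7 194 sd 0.0017 c [0.4734 0.2598 0.2324] lean toJ-x 28.9 to +y -1.3
sc7 693 sd 0.0015 c [0.4633 0.2611 0.2537] lean toJ-x 30.2 to +y 0.4
[421 240] [270 169]
```

View pics/m7.png

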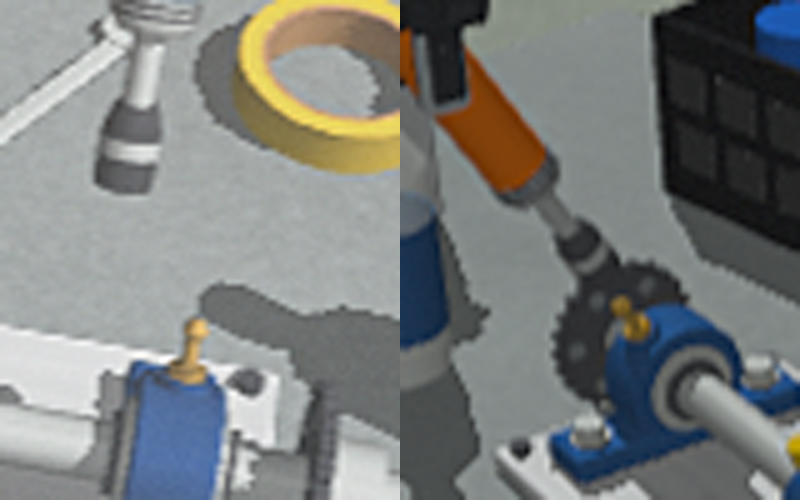

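The scene view shows the mouth at (406,227.6) and the tip at (420.8,254). The side view shows the mouth at about (272.6,174.2) and the tip at (274.2,179). I'll work out the relative offset.

```bash
cat >> h.py <<'E'
jx=np.array([np.cos(np.radians(10)),-np.sin(np.radians(10)),0]); jy=np.array([-jx[1],jx[0],0]); ax=-.5*jx+np.array([0,0,.866]); ex=.866*jx+np.array([0,0,.5])
E
python3 - <<'E'
from h import *
s=env.get_state(); M=R.from_rotvec(s['orientation']).as_matrix(); p=s['position']
t=tri([('sc7',(420.8,254)),('si7',(274.2,179))]); m=tri([('sc7',(406,227.6)),('si7',(272.6,174.2))])
mk=p+M@[-.0795,-.001,.1215]
for n,x in(('tip',t),('mouth tri',m),('mouth kin',mk)): print(n,x.round(4),proj('sc7',x).round(1),proj('si7',x).round(1))
for n,x in(('tri',m-t),('kin',mk-t)): print(n,'along axis',(x@ax).round(4),'along y',(x@jy).round(4),'perp in-plane',(x@ex).round(4))
E
```

```text
tip [0.5598 0.2826 0.1001] [[420.4 254.3]] [[273.9 178.8]]
mouth tri [0.5292 0.2493 0.1387] [[405.  228.5]] [[271.7 173.6]]
mouth kin [0.5267 0.2472 0.1421] [[404.  226.4]] [[271.4 172.9]]
tri along axis 0.0456 along y -0.0381 perp in-plane -0.0018
kin along axis 0.0496 along y -0.0406 perp in-plane -0.0019
```

Emit:
{"api": "step_arm", "payload": {"rows": [{"dx": 0, "dy": 0.43, "dz": 0, "twist": 0, "fingers": 0}, {"dx": 0, "dy": 0.43, "dz": 0, "twist": 0, "fingers": 0}, {"dx": 0, "dy": 0.42, "dz": 0, "twist": 0, "fingers": 0}, {"dx": -0.2, "dy": 0, "dz": 0.31, "twist": 0, "fingers": 0}, {"dx": -0.2, "dy": 0, "dz": 0.31, "twist": 0, "fingers": 0}, {"dx": -0.2, "dy": 0, "dz": 0.3, "twist": 0, "fingers": 0}, {"dx": 0, "dy": 0, "dz": 0, "twist": 0, "fingers": 0}, {"dx": 0, "dy": 0, "dz": 0, "twist": 0, "fingers": 0}]}}

```text
t: 9.15
position: [0.4733, 0.2972, 0.2353]
orientation: [-0.276, -3.127, 0.002]
ft_force: [0.3, -0.2, -4.6]
grip_width: 0.0306
grip_force: 63.4
```

```bash
python3 - <<'E'
from h import *
s=env.get_state(); print(s['position'],s['orientation'],s['t'],s['ft_force'])
M=R.from_rotvec(s['orientation']).as_matrix()
snap('side','si8');snap('scene','sc8')
n=s['position']+M@[-.025,0,.02]
for f in('si8','sc8'):
    try: show(f,n,rad=.1)
    except Exception as e: print(f,e)
A=cv2.imread('pics/sc8.png')[215:275,395:445];B=cv2.imread('pics/si8.png')[145:205,245:295]
o=np.hstack([cv2.resize(i,(400,480),interpolation=cv2.INTER_CUBIC) for i in(A,B)])
cv2.imwrite('pics/m8.png',o)
print(orange('si8').sum())
E
```

```text
[0.47334638 0.29723435 0.23530844] [-2.75567652e-01 -3.12745938e+00  1.59552008e-03] 9.15 [ 0.32905621 -0.20675262 -4.56109246]
si8 179 sd 0.0017 c [0.4994 0.2941 0.2053] lean toJ-x 29.9 to +y -0.7
sc8 689 sd 0.0015 c [0.4889 0.2957 0.2256] lean toJ-x 30.1 to +y 0.5
398
```

View pics/m8.png

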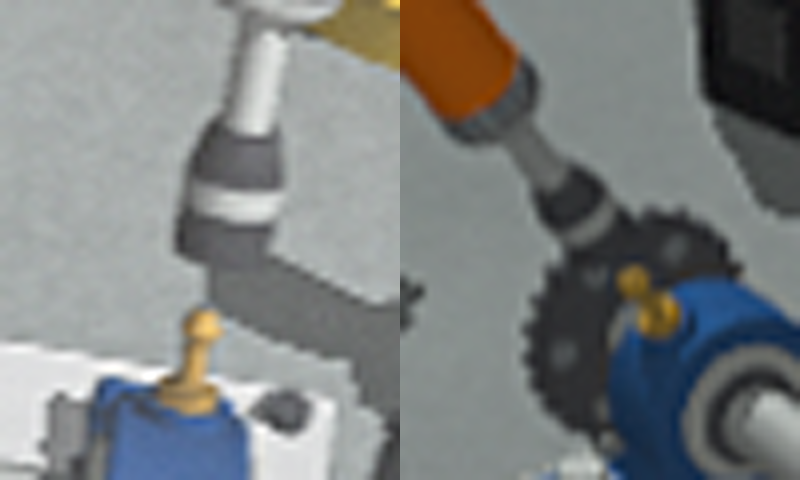

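In the scene crop the mouth is at (222,248) and the tip at (203,311), with the two axes parallel. In the side crop the mouth is at about (609,245) and the tip at (629,270).

```bash
python3 - <<'E'
from h import *
s=env.get_state(); M=R.from_rotvec(s['orientation']).as_matrix(); p=s['position']
S=lambda u,v:(395+u/8,215+v/8); D=lambda u,v:(245+(u-400)/8,145+v/8)
def T(a,b): return tri([('sc8',S(*a)),('si8',D(*b))])
t=T((203,311),(629,270)); base=T((187,395),(659,318)); m=T((222,248),(609,245)); b0=T((277,-5),(492,105)); 
mk=p+M@[-.0795,-.001,.1215]
for n,x in(('tip',t),('base',base),('mouth',m),('kin',mk)): print(n,x.round(4))
for n,x in(('tri',m-t),('kin',mk-t),('base-tip',base-t)): print(n,'axis',(x@ax).round(4),'y',(x@jy).round(4),'perp',(x@ex).round(4))
# axis lines projected: offset of barrel-fit axis at the tip
for f in('si8','sc8'):
    c,u,_,_=barrel(f,p+M@[-.025,0,.02],rad=.1)
    for k in(-.15,-.12):
        q=c+u*k; print(f,proj('sc8',q)-[395,215],proj('si8',q)-[245,145])
    G=p-.011*M[:,2]; k=(G-c)@u; q=c+(k-.15)*u; print('  mouth by fit',q.round(4),'rel tip y',((q-t)@jy).round(4),'perp',((q-t)@ex).round(4),'ax',((q-t)@ax).round(4))
E
```

```text
tip [0.559  0.2826 0.1005]
base [0.5684 0.2813 0.0797]
mouth [0.5513 0.2843 0.1131]
kin [0.5514 0.2827 0.115 ]
tri axis 0.0148 y 0.0003 perp -0.0005
kin axis 0.0163 y -0.0012 perp 0.0008
base-tip axis -0.0228 y 0.0004 perp -0.0021
si8 [[23.96481178 52.75751353]] [[33.66149361 40.42553826]]
si8 [[26.67012546 38.48986343]] [[27.95256874 33.25098846]]
  mouth by fit [0.5489 0.2864 0.1184] rel tip y 0.002 perp -0.0002 ax 0.0208
sc8 [[24.65013496 41.90344613]] [[30.22794154 35.0078082 ]]
sc8 [[27.67025275 27.4423424 ]] [[24.24597269 27.58492738]]
  mouth by fit [0.5496 0.2841 0.1191] rel tip y -0.0002 perp 0.0011 ax 0.0208
```

The lateral error is within about 1 mm and the axes agree, so I'll advance along the axis.

Emit:
{"api": "step_arm", "payload": {"rows": [{"dx": -0.1, "dy": 0, "dz": 0.173, "twist": 0, "fingers": 0}, {"dx": -0.1, "dy": 0, "dz": 0.173, "twist": 0, "fingers": 0}, {"dx": -0.067, "dy": 0, "dz": 0.115, "twist": 0, "fingers": 0}, {"dx": 0, "dy": 0, "dz": 0, "twist": 0, "fingers": 0}, {"dx": 0, "dy": 0, "dz": 0, "twist": 0, "fingers": 0}]}}

```text
t: 9.67
position: [0.4811, 0.2963, 0.2222]
orientation: [-0.274, -3.129, 0.0]
ft_force: [-0.6, 0.4, -4.6]
grip_width: 0.0308
grip_force: 63.3
```

Emit:
{"api": "step_arm", "payload": {"rows": [{"dx": -0.05, "dy": 0, "dz": 0.087, "twist": 0, "fingers": 0}, {"dx": -0.05, "dy": 0, "dz": 0.087, "twist": 0, "fingers": 0}, {"dx": 0, "dy": 0, "dz": 0, "twist": 0, "fingers": 0}]}}

```text
t: 9.92
position: [0.484, 0.2957, 0.2168]
orientation: [-0.274, -3.129, 0.001]
ft_force: [-1.3, -1.3, -6.1]
grip_width: 0.0306
grip_force: 63.5
```

Emit:
{"api": "step_arm", "payload": {"rows": [{"dx": -0.05, "dy": 0, "dz": 0.087, "twist": 0, "fingers": 0}, {"dx": 0, "dy": 0, "dz": 0, "twist": 0, "fingers": 0}, {"dx": 0, "dy": 0, "dz": 0, "twist": 0, "fingers": 0}]}}

```text
t: 10.17
position: [0.4853, 0.2956, 0.2145]
orientation: [-0.274, -3.129, 0.0]
ft_force: [-1.0, 0.2, -5.1]
grip_width: 0.0304
grip_force: 63.6
```

Emit:
{"api": "step_arm", "payload": {"rows": [{"dx": -0.05, "dy": 0, "dz": 0.087, "twist": 0, "fingers": 0}, {"dx": 0, "dy": 0, "dz": 0, "twist": 0, "fingers": 0}, {"dx": 0, "dy": 0, "dz": 0, "twist": 0, "fingers": 0}]}}

```text
t: 10.42
position: [0.4871, 0.295, 0.2113]
orientation: [-0.275, -3.129, 0.001]
ft_force: [0.9, -1.0, -11.0]
grip_width: 0.0306
grip_force: 63.1
```

Emit:
{"api": "step_arm", "payload": {"rows": [{"dx": -0.05, "dy": 0, "dz": 0.087, "twist": 0, "fingers": 0}, {"dx": 0, "dy": 0, "dz": 0, "twist": 0, "fingers": 0}, {"dx": 0, "dy": 0, "dz": 0, "twist": 0, "fingers": 0}]}}

```text
t: 10.67
position: [0.4882, 0.295, 0.2098]
orientation: [-0.274, -3.129, 0.0]
ft_force: [-4.6, -0.5, -1.3]
grip_width: 0.0308
grip_force: 63.8
```

The force pattern (a -11 N tug, then a reversal) indicates the coupler snapped on. Now the pumping stroke.

Emit:
{"api": "step_arm", "payload": {"rows": [{"dx": -0.05, "dy": 0, "dz": 0.087, "twist": 0, "fingers": 0}, {"dx": 0, "dy": 0, "dz": 0, "twist": 0, "fingers": 0}, {"dx": 0, "dy": 0, "dz": 0, "twist": 0, "fingers": 0}]}}

```text
t: 10.92
position: [0.4894, 0.2948, 0.2079]
orientation: [-0.274, -3.129, -0.0]
ft_force: [-8.6, -1.3, 4.8]
grip_width: 0.0307
grip_force: 64.6
```

Emit:
{"api": "step_arm", "payload": {"rows": [{"dx": -0.05, "dy": 0, "dz": 0.087, "twist": 0, "fingers": 0}, {"dx": 0, "dy": 0, "dz": 0, "twist": 0, "fingers": 0}, {"dx": 0, "dy": 0, "dz": 0, "twist": 0, "fingers": 0}]}}

```text
t: 11.17
position: [0.4908, 0.2946, 0.2055]
orientation: [-0.274, -3.129, -0.0]
ft_force: [-9.1, -0.0, 7.0]
grip_width: 0.0306
grip_force: 64.7
```

Emit:
{"api": "step_arm", "payload": {"rows": [{"dx": -0.05, "dy": 0, "dz": 0.087, "twist": 0, "fingers": 0}, {"dx": 0, "dy": 0, "dz": 0, "twist": 0, "fingers": 0}, {"dx": 0, "dy": 0, "dz": 0, "twist": 0, "fingers": 0}]}}

```text
t: 11.42
position: [0.4922, 0.2944, 0.2031]
orientation: [-0.274, -3.129, -0.0]
ft_force: [-10.2, -0.5, 8.3]
grip_width: 0.0306
grip_force: 64.9
```

Emit:
{"api": "step_arm", "payload": {"rows": [{"dx": -0.05, "dy": 0, "dz": 0.087, "twist": 0, "fingers": 0}, {"dx": 0, "dy": 0, "dz": 0, "twist": 0, "fingers": 0}, {"dx": 0, "dy": 0, "dz": 0, "twist": 0, "fingers": 0}]}}

```text
t: 11.67
position: [0.4936, 0.2941, 0.2006]
orientation: [-0.274, -3.129, -0.0]
ft_force: [-12.2, -1.1, 10.3]
grip_width: 0.0308
grip_force: 65.0
```

```bash
python3 - <<'E'
from h import *
s=env.get_state(); M=R.from_rotvec(s['orientation']).as_matrix(); p=s['position']
f=s['ft_force']+[0,0,4.5]; print(s['t'],p,'axial',f@ax,'y',f@jy,'perp',f@ex,s['moment'])
snap('side','si9');snap('scene','sc9')
for g in('si9','sc9'): show(g,p+M@[-.025,0,.02],rad=.1)
A=cv2.imread('pics/sc9.png')[205:275,390:450];B=cv2.imread('pics/si9.png')[135:205,240:300]
cv2.imwrite('pics/m9.png',np.hstack([cv2.resize(i,(400,467),interpolation=cv2.INTER_CUBIC) for i in(A,B)]))
E
```

```text
11.6667 [0.49355634 0.29414635 0.20063306] axial 18.706451154724817 y -3.1666537745936414 perp -2.804946174880204 [-0.45501027  2.16840764 -0.19376831]
si9 160 sd 0.0018 c [0.5193 0.2911 0.1695] lean toJ-x 29.2 to +y -1.2
sc9 622 sd 0.0015 c [0.5084 0.2924 0.1913] lean toJ-x 30.2 to +y 0.2
```

View pics/m9.png

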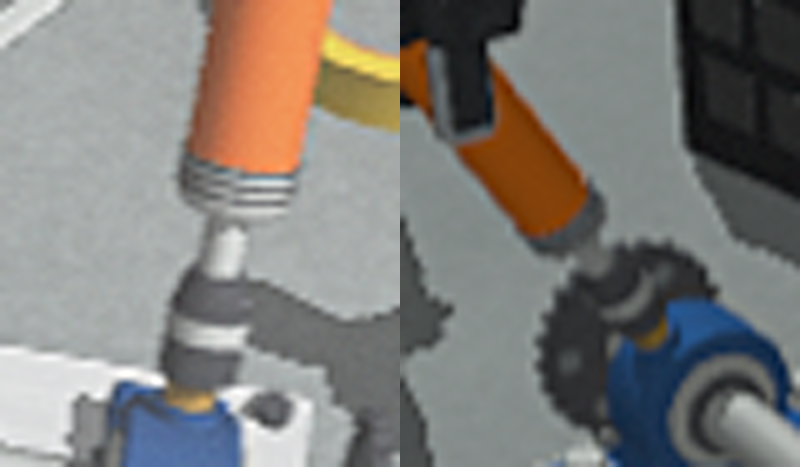

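The coupler is on the nipple with its axis aligned, and the stroke is about 8 mm so far by travel since the spring started to give. I'll push about 2.5 mm more.

Emit:
{"api": "step_arm", "payload": {"rows": [{"dx": -0.04, "dy": 0, "dz": 0.073, "twist": 0, "fingers": 0}, {"dx": 0, "dy": 0, "dz": 0, "twist": 0, "fingers": 0}, {"dx": 0, "dy": 0, "dz": 0, "twist": 0, "fingers": 0}, {"dx": 0, "dy": 0, "dz": 0, "twist": 0, "fingers": 0}]}}

```text
t: 12.1
position: [0.4945, 0.294, 0.199]
orientation: [-0.274, -3.129, -0.001]
ft_force: [-12.9, -1.5, 12.0]
grip_width: 0.0306
grip_force: 65.4
```

```bash
python3 - <<'E'
from h import *
s=env.get_state(); M=R.from_rotvec(s['orientation']).as_matrix(); p=s['position']
f=s['ft_force']+[0,0,4.5]; print(s['t'],p,'axial',f@ax,'y',f@jy,'perp',f@ex)
snap('side','si10');snap('scene','sc10')
for g in('si10','sc10'): show(g,p+M@[-.025,0,.02],rad=.1)
# barrel advance: axis position change of orange front edge, scene
for a in('sc8','sc9','sc10'):
    P=pts(a); m=orange(a)&(np.linalg.norm(P-(p+M@[-.025,0,.02]),axis=-1)<.12); q=P[m]@ax; print(a,np.percentile(q,[1,2,5]).round(4))
E
```

```text
12.1 [0.49449639 0.29400942 0.19896929] axial 20.51889015546307 y -3.688725496853985 perp -2.567944461655996
si10 159 sd 0.0017 c [0.5211 0.2903 0.1682] lean toJ-x 30.9 to +y 0.6
sc10 609 sd 0.0015 c [0.5096 0.2923 0.1888] lean toJ-x 29.7 to +y -0.1
sc8 [-0.0678 -0.0666 -0.0636]
sc9 [-0.1085 -0.1073 -0.104 ]
sc10 [-0.1106 -0.1093 -0.1058]
```

Emit:
{"api": "step_arm", "payload": {"rows": [{"dx": -0.017, "dy": 0, "dz": 0.029, "twist": 0, "fingers": 0}, {"dx": 0, "dy": 0, "dz": 0, "twist": 0, "fingers": 0}, {"dx": 0, "dy": 0, "dz": 0, "twist": 0, "fingers": 0}, {"dx": 0, "dy": 0, "dz": 0, "twist": 0, "fingers": 0}]}}

```text
t: 12.53
position: [0.4947, 0.2941, 0.1989]
orientation: [-0.274, -3.129, -0.001]
ft_force: [-15.5, -1.2, 18.1]
grip_width: 0.0307
grip_force: 66.1
```

```bash
cat > st.py <<'E'
from h import *
s=env.get_state(); f=s['ft_force']+[0,0,4.5]; print(s['t'],s['position'].round(4),'pos ax',(s['position']@ax).round(4),'axial',f@ax,'y',f@jy,'perp',f@ex)
E
python3 st.py; python3 - <<'E'
from h import *
# nozzle length in scene: profile along projected gun axis, at rest (sc8) and now (sc10)
for f,p in(('sc8',np.array([.4733,.2972,.2353])),('sc10',np.array([.4945,.2940,.1990]))):
    c,u,_,_=barrel(f,p+np.array([.025,0,-.02]),rad=.1)
    ks=np.arange(-.16,0,.0015); uv=proj(f,c+ks[:,None]*u); im=load(f)[0].astype(np.float32)
    v=cv2.remap(im,uv[:,0:1].astype(np.float32),uv[:,1:2].astype(np.float32),cv2.INTER_LINEAR)[:,0]
    print(f,[ (round(k*1000-0),*x.astype(int)) for k,x in zip(ks,v)][::2])
E
```

```text
12.5333 [0.4947 0.2941 0.1989] pos ax -0.0458 axial 27.077609321097206 y -3.86446620380606 perp -1.72886685979846
sc8 [(-160, np.int64(191), np.int64(157), np.int64(98)), (-157, np.int64(207), np.int64(168), np.int64(101)), (-154, np.int64(193), np.int64(161), np.int64(104)), (-151, np.int64(168), np.int64(138), np.int64(90)), (-148, np.int64(226), np.int64(187), np.int64(113)), (-145, np.int64(220), np.int64(182), np.int64(110)), (-142, np.int64(136), np.int64(133), np.int64(128)), (-139, np.int64(112), np.int64(117), np.int64(118)), (-136, np.int64(103), np.int64(104), np.int64(105)), (-133, np.int64(101), np.int64(103), np.int64(103)), (-130, np.int64(94), np.int64(95), np.int64(98)), (-127, np.int64(97), np.int64(97), np.int64(100)), (-124, np.int64(97), np.int64(99), np.int64(101)), (-121, np.int64(91), np.int64(92), np.int64(93)), (-118, np.int64(165), np.int64(167), np.int64(166)), (-115, np.int64(194), np.int64(196), np.int64(193)), (-112, np.int64(157), np.int64(160), np.int64(159)), (-109, np.int64(95), np.int64(94), np.int64(98)), (-106, np.int64(101), np.int64(102), np.in
[... 3906 characters left out ...]
nt64(230), np.int64(136), np.int64(83)), (-37, np.int64(230), np.int64(135), np.int64(84)), (-34, np.int64(231), np.int64(136), np.int64(84)), (-31, np.int64(231), np.int64(133), np.int64(83)), (-28, np.int64(230), np.int64(135), np.int64(83)), (-25, np.int64(231), np.int64(135), np.int64(84)), (-22, np.int64(231), np.int64(135), np.int64(84)), (-19, np.int64(230), np.int64(135), np.int64(83)), (-16, np.int64(229), np.int64(132), np.int64(81)), (-13, np.int64(230), np.int64(134), np.int64(82)), (-10, np.int64(229), np.int64(132), np.int64(80)), (-7, np.int64(230), np.int64(133), np.int64(81)), (-4, np.int64(230), np.int64(133), np.int64(81)), (-1, np.int64(231), np.int64(135), np.int64(84))]
```

The coupler has moved about 11.5 to 12 mm into the barrel and the force has stiffened, so the stroke is at its end. I'll ease off a hair and check that it holds steady.

Emit:
{"api": "step_arm", "payload": {"rows": [{"dx": 0.01, "dy": 0, "dz": -0.017, "twist": 0, "fingers": 0}, {"dx": 0, "dy": 0, "dz": 0, "twist": 0, "fingers": 0}, {"dx": 0, "dy": 0, "dz": 0, "twist": 0, "fingers": 0}, {"dx": 0, "dy": 0, "dz": 0, "twist": 0, "fingers": 0}, {"dx": 0, "dy": 0, "dz": 0, "twist": 0, "fingers": 0}, {"dx": 0, "dy": 0, "dz": 0, "twist": 0, "fingers": 0}, {"dx": 0, "dy": 0, "dz": 0, "twist": 0, "fingers": 0}, {"dx": 0, "dy": 0, "dz": 0, "twist": 0, "fingers": 0}]}}

```text
t: 13.2
position: [0.4945, 0.294, 0.1989]
orientation: [-0.274, -3.129, -0.001]
ft_force: [-14.6, -1.7, 15.5]
grip_width: 0.031
grip_force: 65.6
```

```bash
python3 st.py; python3 -c "
from h import *
print(env.hand_in())"
```

```text
13.2 [0.4945 0.294  0.1989] pos ax -0.0457 axial 24.328697361803204 y -4.247262726081445 perp -2.1612114330475816
the job is handed in; nothing more can be done
None
```

The job is handed in at 13.2 s: the coupler appears snapped onto the bare nipple (by force and camera view), the gun is pushed to about the end of its 12 mm stroke, and the arm is still gripping and pushing at about 24 N.

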